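# Set up a hub on parallels for driving out its bush

## Robot

A 6-joint arm with a two-finger parallel gripper is mounted at the origin on a cart in front of the work surface, level with it; the furniture and walls round the work are solid. World frame = base frame: x ahead of the robot, y to its left, z up, the work surface at z = 0. Lengths are in m, angles in rad, forces in N, time in s.
With the tool pointing down it reaches from about 0.275 to 0.75 m from the base axis. Payload 10.2 kg.
Tool frame: the origin (TCP) lies at the very end of the fingers, on their centre line; the grasp point (between the pads) lies 19 mm behind it; z points along the fingers, y is the line along which they close (so a half turn about z gives the same grasp; the last joint's range is limited). The gripper opens to 85 mm and grips with 20 to 120 N. Pads are 22 mm wide; open, the fingers measure 114 mm over their backs; the gripper's body (76 mm by 85 mm) begins 54 mm behind the grasp point. The pads swing forward as they close: fully open they stand 13 mm farther back than shut.
Start: joints at [-1.402, 0.313, 1.498, -0, 1.331, -0.223], TCP at [0.2, -0.485, 0.231] pointing down, gripper open.
Joint ranges: [-2.94, 2.94], [-0.97, 2.17], [0.19, 2.56], [-1.23, 4.37], [0.02, 3.11], [-2.88, 2.88]. Speed limits (rad/s): [2.39, 2.39, 3.01, 3.14, 3.14, 3.14].

## Interface

Orientations are given as a unit quaternion [w, x, y, z].
In Python, from plant import get_obs, camera, camera_params, job_done gives the robot as it stands.
- The arm moves only by the shell command python3 -m creep 'ROWS' [FORCE]. ROWS is JSON, a list of rows, each a list of 7 numbers: the shift along the world's x, y, z in mm, then the turn, a rotation vector about the world's x, y, z in rad, then the closure, from 0 (fully open) to 1 (shut). A call has 1 to 10 rows; each row is the pose to reach, as a shift and turn from the pose commanded when the call began; what a row does not reach only later rows make up. A row lasts 1/12 s, in which the tool goes at most 41.7 mm and 7.16 degrees, less where a joint would pass 70% of its speed; a pose out of reach is approached as far as the arm can. A call with a gripper value outside its range is refused whole. The fingers move at their own pace and stop on an object; FORCE is the grip in N (left out, the last holds). Time passes only in rows, so rows that repeat a pose let the fingers close. It gives the time, the measured TCP pose, the force, the opening and the grip force at its end, in the units of the state.
- get_obs(): the state, without advancing time (a new reading comes with each control period).
- camera(name): name is "scene" or "top" or "wrist"; returns the picture (420x560x3 uint8, red, green, blue); there is no depth.
- camera_params(name): a dict with "K" (3x3 intrinsics, pixels), "extrinsics" (4x4, takes a point from world to camera coordinates); the wrist camera has in their place "T_tool_cam" (4x4, takes a point from camera to tool coordinates, whose origin is the TCP and whose axes are the flange's). Camera axes: x right, y down, z forward; pixel columns grow to the right and rows downward; lengths in m; the calibration is good to about 2 mm. The wrist camera is an equidistant fisheye: a pixel r from the principal point sees the ray r / f radians off the axis. A picture is of the moment at which its call begins: read the wrist's pose just before it. camera_params takes no time and is no camera call.
- job_done(): hands the job in; it is judged then, once.
The state is a dict: "t": time; "joint_pos": joint angles; "joint_velocities": joint speeds; "effort": joint torques, N m; "eef_pos": TCP position; "ee_rot": TCP orientation; "ft_force": force on the tool from outside, world axes, zero at the start; "wrist_torque": the same for the moment, N m; "finger_gap": opening from 0.0 (shut) to 1.0 (fully open); "finger_force": force on a finger pad.
Only numpy, scipy, OpenCV 4.12 (cv2) and the standard library are available. Lean on these libraries where they do the work, as an engineer would, in place of code of your own. Each camera call takes 0.05 s, during which the arm holds its last target. There are 200 camera calls.

## Task

Set up the flanged hub so that its worn bush can be driven out over the bench plate. First stand the matched pair of parallels upright on the plate, parallel to each other, one close along each side of the clearance hole without covering it, their middles level with the hole; then rest the hub, flange down, level across both with its bore centred over the hole. Last, stand the drift that fits in the bush, pilot fully in and shoulder resting on the bush, and leave it all standing by itself.

Things in the scene. Friction and masses are not known exactly. Their poses are not given: they have to be found in the camera images.
- bench_plate: dark steel square plate, 160 x 160 x 16 mm, screwed to the bench, with a round clearance hole of 50 mm diameter right through its middle. Origin: centre of the hole at the underside (on the bench); x and y along its edges, z up; its top face is 16 mm above the origin.
- parallel_1: one of the matched pair of parallels: plain ground steel bar 20 mm wide (its x) x 100 mm long (its y) x 32 mm high (its z), three drilled holes in its flanks, about 0.45 kg. It starts upright on the bench and is used upright in that same way. Origin: centre of its underside.
- parallel_2: the other one of the matched pair, exactly like parallel_1: 20 mm wide (x) x 100 mm long (y) x 32 mm high (z), about 0.45 kg. Origin: centre of its underside. The two are interchangeable.
- parallel_low: an odd parallel that does not belong to the pair, visibly thinner and lower: 13 mm wide (x) x 100 mm long (y) x 22 mm high (z). Origin: centre of its underside. Not needed.
- drive_hub: hub: pale round flange, 100 mm diameter, 14 mm thick, six bolt holes, below; on it a boss of 46 mm diameter up to 44 mm above the underside (grip it there); in it a bronze bush, 31 mm outer, 22 mm inner diameter, open right through, its top 46 mm above the underside (2 mm proud). About 0.6 kg. Origin: centre of the flange's underside, on the bore's axis; z up.
- drift_stand: brown hardwood block, 62 mm (x) x 130 mm (y) x 40 mm high (z), fixed on the bench, with two 25 mm holes at y = -32 and +32 mm; one drift stands in each hole, its shoulder resting on the block's top. Origin: centre of its underside. The stand can be turned and either drift can be in either hole.
- drift_slim: the drift that fits: turned steel, upright, grip body 30 mm in diameter and 55 mm long, below it a pilot of 20 mm diameter and 20 mm length, chamfered 3 mm at its foot; about 0.3 kg. Origin: centre of the pilot's lower end; z up along its axis: shoulder at 20 mm, top at 75 mm. Seated in the bush, its origin is 26 mm above the hub's.
- drift_stout: the drift that is too large for the bush: the same shape with a 39 mm grip body and a 23 mm pilot. Origin as for the slim one. Not needed.
Mind the look-alikes: they are no part of the job. What is shaped like the drift_slim but purple or red is not meant.

How it is judged:
On the way, in this order (a step that is already met when the one before it is completed fails the run):
1. the matched pair of parallels stands on the plate, one along each side of the hole, released ((x of bench_plate in the frame of parallel_1 between 0.031 and 0.048 m or x of bench_plate in the frame of parallel_1 between -0.048 and -0.031 m) and y of bench_plate in the frame of parallel_1 between -0.015 and 0.015 m and height (world z) of parallel_1 between 0.0135 and 0.0185 m and angle between each of parallel_1, parallel_2's own z axis and vertical below 0.05 rad and (x of bench_plate in the frame of parallel_2 between 0.031 and 0.048 m or x of bench_plate in the frame of parallel_2 between -0.048 and -0.031 m) and y of bench_plate in the frame of parallel_2 between -0.015 and 0.015 m and height (world z) of parallel_2 between 0.0135 and 0.0185 m and angle between the y axis of parallel_1 and the y axis of parallel_2, either way round below 0.14 rad and horizontal distance between parallel_1 and parallel_2 above 0.06 m and contact force between each of parallel_1, parallel_2 and the fingers below 0.1 N), for 0.2 s.
2. the hub rests level across both parallels, its bore over the hole, released ((x of bench_plate in the frame of parallel_1 between 0.031 and 0.048 m or x of bench_plate in the frame of parallel_1 between -0.048 and -0.031 m) and y of bench_plate in the frame of parallel_1 between -0.015 and 0.015 m and height (world z) of parallel_1 between 0.0135 and 0.0185 m and angle between each of parallel_1, parallel_2's own z axis and vertical below 0.05 rad and (x of bench_plate in the frame of parallel_2 between 0.031 and 0.048 m or x of bench_plate in the frame of parallel_2 between -0.048 and -0.031 m) and y of bench_plate in the frame of parallel_2 between -0.015 and 0.015 m and height (world z) of parallel_2 between 0.0135 and 0.0185 m and angle between the y axis of parallel_1 and the y axis of parallel_2, either way round below 0.14 rad and horizontal distance between parallel_1 and parallel_2 above 0.06 m and horizontal distance between drive_hub and bench_plate below 0.01 m and height (world z) of drive_hub between 0.0455 and 0.0505 m and angle between drive_hub's own z axis and vertical below 0.03 rad and contact force between drive_hub and the fingers below 0.1 N), for 0.2 s.
At the end, for the whole second after the job is handed in: The pair stands on the plate on opposite sides of the hole, parallel (8 deg), middle lines 31-48 mm from its centre, centred lengthwise (15 mm); hub level on both, axis within 10 mm of the hole's centre; slim drift upright in the bush, shoulder on the bush (3 mm); all released and at rest ((x of bench_plate in the frame of parallel_1 between 0.031 and 0.048 m or x of bench_plate in the frame of parallel_1 between -0.048 and -0.031 m) and y of bench_plate in the frame of parallel_1 between -0.015 and 0.015 m and height (world z) of parallel_1 between 0.0135 and 0.0185 m and angle between each of parallel_1, parallel_2's own z axis and vertical below 0.05 rad and (x of bench_plate in the frame of parallel_2 between 0.031 and 0.048 m or x of bench_plate in the frame of parallel_2 between -0.048 and -0.031 m) and y of bench_plate in the frame of parallel_2 between -0.015 and 0.015 m and height (world z) of parallel_2 between 0.0135 and 0.0185 m and angle between the y axis of parallel_1 and the y axis of parallel_2, either way round below 0.14 rad and horizontal distance between parallel_1 and parallel_2 above 0.06 m and horizontal distance between drive_hub and bench_plate below 0.01 m and height (world z) of drive_hub between 0.0455 and 0.0505 m and angle between drive_hub's own z axis and vertical below 0.03 rad and z of drift_slim in the frame of drive_hub between 0.023 and 0.029 m and horizontal distance between drift_slim and drive_hub below 0.004 m and angle between drift_slim's own z axis and vertical below 0.06 rad and linear speed of each of parallel_1, parallel_2, drive_hub, drift_slim below 0.02 m/s); the robot touches nothing.
It also fails if it takes over 102 s, if anything falls off the work surface, if the arm or the gripper's body presses on something with over 40 N, if the wrist force passes 120 N, or if a joint passes its speed limit or range.

## Working session

There is one attempt and no reset: what is moved stays moved. The work goes in short steps, Python scripts to look and compute and a shell command to move; the robot and the scene stay as the last step left them, time stands still between calls to the robot, and variables do not carry over. Pictures are saved under pics/ and viewed, at most 15 in all, crops included, and the job is handed in when it is done.

```bash
ls; mkdir -p pics; python3 - <<'E'
from plant import *
import cv2
o=get_obs();print({k:(v if not hasattr(v,'round') else v) for k,v in o.items()})
for n in("scene","top"):
    cv2.imwrite(f"pics/{n}0.png",camera(n)[...,::-1]);p=camera_params(n);print(n,p)
print(camera_params("wrist"))
E
```

```text
pics
{'t': 0.0, 'joint_pos': array([-1.40237575e+00,  3.13447499e-01,  1.49842020e+00,  7.20704865e-06,
        1.33098819e+00, -2.23392249e-01]), 'joint_velocities': array([-0.0002508 , -0.00092214,  0.00148004,  0.00034153,  0.00204059,
        0.00017249]), 'effort': array([-1.38676121e-03, -4.12271118e+01, -2.59742206e+01, -2.58500759e-04,
        4.19580916e-03,  1.10193344e-05]), 'eef_pos': array([ 0.20043056, -0.48496698,  0.23074271]), 'ee_rot': array([-6.31282314e-04,  9.80871605e-01,  1.94654811e-01,  2.08568775e-05]), 'ft_force': array([0.6927534 , 0.29565541, 0.49312205]), 'wrist_torque': array([-0.00927576,  0.01723246, -0.04851943]), 'finger_force': 0.0, 'finger_gap': 1.0026377455782294}
scene {'K': array([[450.40340594,   0.        , 281.57234045],
       [  0.        , 450.40340594, 209.76080784],
       [  0.        ,   0.        ,   1.        ]]), 'extrinsics': array([[-0.61686617, -0.7868998 ,  0.01627397,  0.30915542],
       [-0.56953388,  0.43200674, -0.69928631,  0.2951907 ],
       [ 0.54323779, -0.44063464, -0.71465643,  1.09365481],
       [ 0.        ,  0. 
[... 279 characters left out ...]
      [-0.99582956,  0.02863654, -0.08662234,  0.50560307],
       [ 0.08697139,  0.01117439, -0.99614814,  1.12172284],
       [ 0.        ,  0.        ,  0.        ,  1.        ]])}
{'K': array([[325.1922621 ,   0.        , 281.57778191],
       [  0.        , 325.1922621 , 202.62410382],
       [  0.        ,   0.        ,   1.        ]]), 'T_tool_cam': array([[-4.56933446e-05, -9.63338673e-01, -2.68288276e-01,
         6.72030591e-02],
       [ 9.99999968e-01, -1.11029779e-04,  2.28358607e-04,
        -2.01709111e-04],
       [-2.49774665e-04, -2.68288257e-01,  9.63338647e-01,
        -1.42408388e-01],
       [ 0.00000000e+00,  0.00000000e+00,  0.00000000e+00,
         1.00000000e+00]])}
```

View pics/top0.png

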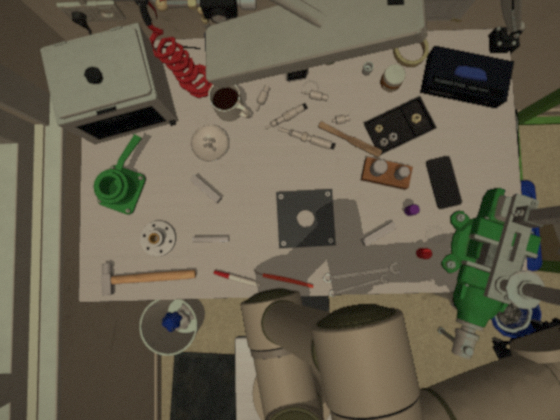

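View pics/scene0.png

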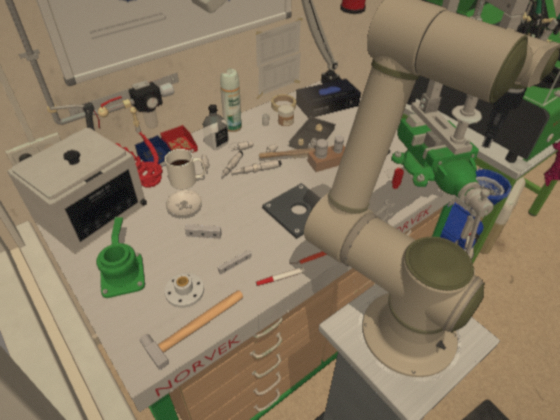

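The top view shows the plate with its hole at (306,218). There are three bars, at (206,188), (211,239) and (378,232). The hub is at (158,238), the stand at (387,172) with drifts at (380,167) and (403,172), and purple and red look-alikes are at (412,209) and (424,253). Next I'll make a close crop mosaic to choose between them, and write the ray helpers.

```bash
cat > h.py <<'E'
import numpy as np, cv2
from scipy.spatial.transform import Rotation as R
from plant import *
def ray(name,uv,obs=None):
    p=camera_params(name);K=p["K"];u,v=uv
    d=np.array([(u-K[0,2])/K[0,0],(v-K[1,2])/K[1,1],1.])
    if name=="wrist":
        r=np.hypot(d[0],d[1]);d=np.array([d[0]/r*np.sin(r),d[1]/r*np.sin(r),np.cos(r)]) if r>1e-9 else np.array([0,0,1.])
        T=np.eye(4);T[:3,:3]=R.from_quat(np.roll(obs["ee_rot"],-1)).as_matrix();T[:3,3]=obs["eef_pos"];T=T@p["T_tool_cam"]
    else: T=np.linalg.inv(p["extrinsics"])
    return T[:3,3],T[:3,:3]@d
def at_z(name,uv,z,obs=None):
    c,d=ray(name,uv,obs);return c+d*(z-c[2])/d[2]
def cross(r1,r2):
    A=np.stack([r1[1],-r2[1]],1);s=np.linalg.lstsq(A,r2[0]-r1[0],rcond=None)[0]
    a,b=r1[0]+s[0]*r1[1],r2[0]+s[1]*r2[1];return (a+b)/2,np.linalg.norm(a-b)
E
python3 - <<'E'
from h import *
I=cv2.imread("pics/top0.png");S=cv2.imread("pics/scene0.png")
c=lambda I,u,v:cv2.resize(I[v-25:v+25,u-33:u+33],(264,200),interpolation=cv2.INTER_CUBIC)
g=[[(206,188),(211,239),(378,232)],[(158,238),(390,172),(306,218)]]
rows=[np.hstack([c(I,*p) for p in r]) for r in g]
rows.append(np.hstack([c(S,*p) for p in [(203,231),(234,262),(385,212)]]))
cv2.imwrite("pics/crop1.png",np.vstack(rows))
for n,p,z in [("bar206",(206,188),.032),("bar211",(211,239),.03),("bar378",(378,232),.03),("hub",(158,238),.014),("plate",(306,218),.016),("dA",(380,167),.095),("dB",(403,172),.095)]:print(n,at_z("top",p,z).round(3))
E
```

```text
bar206 [0.568 0.228 0.032]
bar211 [0.425 0.216 0.03 ]
bar378 [ 0.432 -0.246  0.03 ]
hub [0.432 0.369 0.014]
plate [ 0.477 -0.049  0.016]
dA [ 0.601 -0.246  0.095]
dB [ 0.586 -0.305  0.095]
```

View pics/crop1.png

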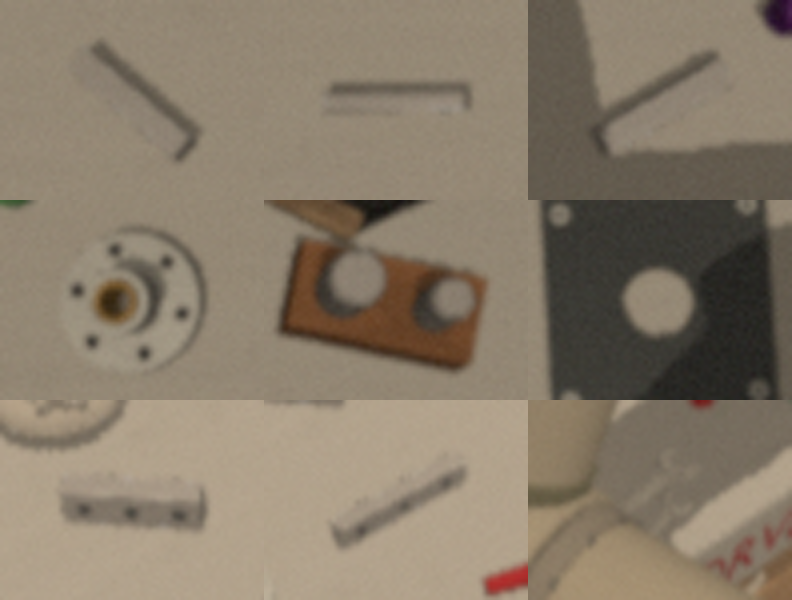

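I read the crop as follows. The bar at (211,239) is the thin, low one. The bars at (206,188) and (378,232) are wide and make the matched pair. In the stand, the drift at (403,172) is the slimmer one and (380,167) is the stout one. The purple and red pieces at (412,209) and (424,253) are decoys. I'm moving above the right-hand bar with the tool x axis along it (yaw about 123°).

```bash
R='[230,240,-30,0,0,1.754,0]'; python3 -m creep '[[230,240,-30,0,0,1.754,0],[230,240,-30,0,0,1.754,0],[230,240,-30,0,0,1.754,0],[230,240,-30,0,0,1.754,0],[230,240,-30,0,0,1.754,0],[230,240,-30,0,0,1.754,0],[230,240,-30,0,0,1.754,0],[230,240,-30,0,0,1.754,0],[230,240,-30,0,0,1.754,0],[230,240,-30,0,0,1.754,0]]'
python3 - <<'E'
from h import *
I=cv2.imread("pics/top0.png");
g=I.max(2);m=((g<95)).astype(np.uint8);sub=np.zeros_like(m);sub[180:257,265:345]=m[180:257,265:345]
cs,_=cv2.findContours(sub,cv2.RETR_CCOMP,cv2.CHAIN_APPROX_NONE);c=max(cs,key=cv2.contourArea)
r=cv2.minAreaRect(c);print(r)
b=[at_z("top",p,.016) for p in cv2.boxPoints(r)];print(np.round(b,4),np.mean(b,0),[np.linalg.norm(b[i]-b[i-1]) for i in range(4)])
for c in cs:
    a=cv2.contourArea(c)
    if 150<a<500:
        e=cv2.fitEllipse(c);print("hole",e,at_z("top",e[0],.016))
E
```

```text
t: 0.93
eef_pos: [0.4315, -0.2431, 0.2007]
ee_rot: [-0.001, 0.678, 0.735, 0.0]
ft_force: [-0.7, 0.2, 0.2]
finger_gap: 0.998
finger_force: 0.0
((306.3411865234375, 218.98202514648438), (58.760772705078125, 58.077510833740234), 86.98721313476562)
[[ 0.5553  0.0336  0.016 ]
 [ 0.5592 -0.1306  0.016 ]
 [ 0.3939 -0.1329  0.016 ]
 [ 0.3898  0.0292  0.016 ]] [ 0.47454085 -0.05017789  0.016     ] [np.float64(0.16556454182286912), np.float64(0.1642880324738845), np.float64(0.16535950386437165), np.float64(0.16223483305378034)]
hole ((305.151123046875, 217.9689178466797), (17.762401580810547, 18.53110122680664), 111.5008773803711) [ 0.47696917 -0.04698909  0.016     ]
```

```bash
python3 -m creep '[[0,0,-30,0,0,0.496,0],[0,0,-30,0,0,0.496,0],[0,0,-30,0,0,0.496,0],[0,0,-30,0,0,0.496,0],[0,0,-30,0,0,0.496,0],[0,0,-30,0,0,0.496,0]]'
python3 - <<'E'
from h import *
np.save("o1.npy",get_obs(),allow_pickle=True);cv2.imwrite("pics/w1.png",camera("wrist")[...,::-1])
E
```

```text
t: 1.43
eef_pos: [0.4304, -0.2452, 0.1711]
ee_rot: [-0.0, 0.483, 0.876, 0.0]
ft_force: [0.2, 1.1, -0.2]
finger_gap: 0.999
finger_force: 0.0
```

View pics/w1.png

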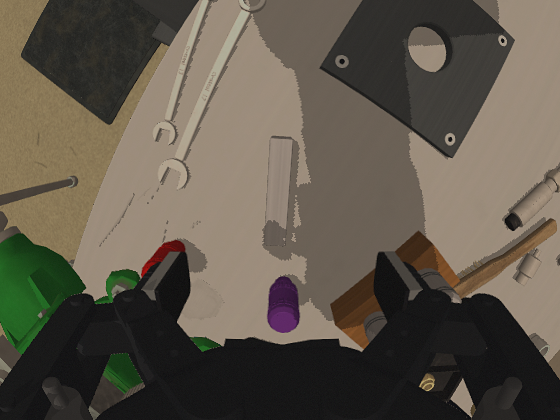

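The wrist view shows the bar at (278,190) with its far end at (282,137) and near end at about (274,246). The purple decoy is at (283,305), near the bar's end, and the plate's hole is at (430,48). I'll enlarge the bar.

```bash
python3 - <<'E'
from h import *
I=cv2.imread("pics/w1.png");cv2.imwrite("pics/w1c.png",cv2.resize(I[125:275,225:330],None,fx=4,fy=4,interpolation=cv2.INTER_CUBIC))
E
```

```text
(no output)
```

View pics/w1c.png

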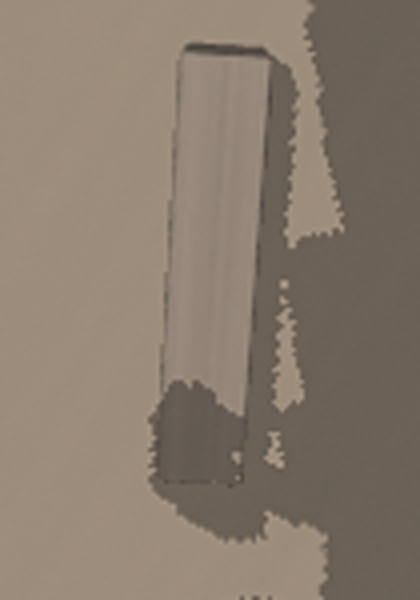

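```bash
cat >> h.py <<'E'
def bar(name,pts,z,o):
    P=np.array([at_z(name,p,z,o)[:2] for p in pts]) # farL,farR,nearL,nearR
    d=(P[0]+P[1]-P[2]-P[3])/2;print("ctr",P.mean(0).round(4),"ang",np.degrees(np.arctan2(d[1],d[0])).round(2),"len",np.linalg.norm(d).round(4),"w",np.linalg.norm(P[0]-P[1]).round(4),np.linalg.norm(P[2]-P[3]).round(4))
    y=R.from_quat(np.roll(o["ee_rot"],-1)).as_matrix()[:,0];print("tool yaw",np.degrees(np.arctan2(y[1],y[0])).round(2),o["eef_pos"].round(4))
E
python3 - <<'E'
from h import *
o=np.load("o1.npy",allow_pickle=True).item()
bar("wrist",[(270.4,139),(292,140),(265,245.6),(285,246.4)],.032,o)
print("hole",at_z("wrist",(430.5,48.5),.016,o))
E
```

```text
ctr [ 0.4287 -0.2499] ang 118.88 len 0.0991 w 0.0187 0.0188
tool yaw 122.28 [ 0.4304 -0.2452  0.1711]
hole [ 0.47675662 -0.05031823  0.016     ]
```

Length 99 mm and width 19 mm match a matched-pair bar. I'll align and descend.

```bash
python3 -m creep '[[-1.7,-4.7,-40,0,0,-0.059,0],[-1.7,-4.7,-80,0,0,-0.059,0],[-1.7,-4.7,-115,0,0,-0.059,0],[-1.7,-4.7,-140,0,0,-0.059,0],[-1.7,-4.7,-155,0,0,-0.059,0],[-1.7,-4.7,-163,0,0,-0.059,0],[-1.7,-4.7,-163,0,0,-0.059,0],[-1.7,-4.7,-163,0,0,-0.059,0]]' 60
python3 -m creep '[[0,0,0,0,0,0,0.6],[0,0,0,0,0,0,0.85],[0,0,0,0,0,0,1],[0,0,0,0,0,0,1],[0,0,0,0,0,0,1],[0,0,0,0,0,0,1],[0,0,0,0,0,0,1],[0,0,0,0,0,0,1]]' 60
```

```text
t: 2.15
eef_pos: [0.4291, -0.2502, 0.0089]
ee_rot: [0.0, 0.507, 0.862, -0.0]
ft_force: [-0.0, -0.1, 0.3]
finger_gap: 0.999
finger_force: 0.0
t: 2.82
eef_pos: [0.429, -0.2501, 0.0088]
ee_rot: [0.0, 0.507, 0.862, -0.0]
ft_force: [0.1, 1.5, 6.3]
finger_gap: 0.218
finger_force: 59.9
```

The gap of 18.5 mm means the bar is held. I'll lift and carry it above the far side of the hole, with bar direction along world y.

```bash
python3 -m creep '[[0,0,40,0,0,0,1],[0,0,80,0,0,0,1],[20,40,90,0,0,-0.1,1],[40,80,90,0,0,-0.22,1],[60,120,90,0,0,-0.34,1],[80,160,90,0,0,-0.46,1],[87,201,90,0,0,-0.507,1],[87,201,90,0,0,-0.507,1],[87,201,90,0,0,-0.507,1],[87,201,90,0,0,-0.507,1]]' 60
python3 - <<'E'
from h import *
np.save("o2.npy",get_obs(),allow_pickle=True);cv2.imwrite("pics/w2.png",camera("wrist")[...,::-1])
E
```

```text
t: 3.65
eef_pos: [0.5154, -0.0475, 0.0976]
ee_rot: [-0.001, 0.706, 0.708, -0.0]
ft_force: [-0.1, -0.7, -4.7]
finger_gap: 0.223
finger_force: 60.7
```

View pics/w2.png

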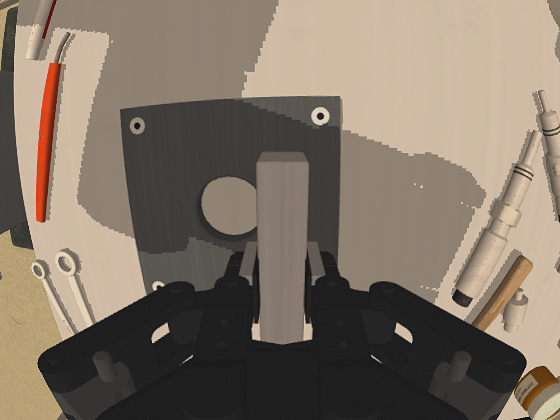

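```bash
python3 - <<'E'
from h import *
o=np.load("o2.npy",allow_pickle=True).item();g=cv2.imread("pics/w2.png").mean(2)
# hole rim points: 4 directions from interior outward
E=[]
for a in np.radians(np.arange(60,301,10)):
    pr=[g[int(round(205+r*np.sin(a))),int(round(230+r*np.cos(a)))] for r in range(15,42)]
    E.append((a,15+.5+int(np.argmin(np.diff(pr)))))
P=np.array([at_z("wrist",(230+r*np.cos(a),205+r*np.sin(a)),.016,o)[:2] for a,r in E])
A=np.c_[2*P,np.ones(len(P))];s=np.linalg.lstsq(A,(P**2).sum(1),rcond=None)[0];rr=np.sqrt(s[2]+s[:2]@s[:2])
print("hole",s[:2].round(4),"r",rr.round(4),(np.linalg.norm(P-s[:2],axis=1)-rr).round(4))
zt=o["eef_pos"][2]-.0088+.032
print("bar far end",at_z("wrist",(258,162),zt,o).round(4),at_z("wrist",(307,162),zt,o).round(4),o["eef_pos"])
E
```

```text
hole [ 0.4775 -0.0447] r 0.0221 [ 0.0008  0.0003 -0.0001  0.0002 -0.0004 -0.0001  0.      0.0001 -0.0007
 -0.     -0.0001 -0.0011  0.0003 -0.0006  0.0008  0.0007  0.0007  0.0007
  0.      0.0001 -0.0005 -0.0005 -0.0004 -0.0004  0.0002]
bar far end [0.5057 0.0027 0.1208] [0.5239 0.0028 0.1208] [ 0.5153964  -0.04752027  0.09756392]
```

The estimates agree on the hole at (0.4767, -0.0482), allowing for the hole wall seen obliquely. The bar is at x = 0.515, which is 38.5 mm off, so I'll lower it onto the plate and release.

```bash
python3 -m creep '[[0.5,-0.5,-30,0,0,0,1],[0.5,-0.5,-50,0,0,0,1],[0.5,-0.5,-62,0,0,0,1],[0.5,-0.5,-68,0,0,0,1],[0.5,-0.5,-71,0,0,0,1],[0.5,-0.5,-72.5,0,0,0,1],[0.5,-0.5,-72.5,0,0,0,1],[0.5,-0.5,-72.5,0,0,0,1]]'
python3 -m creep '[[0,0,0,0,0,0,0.8],[0,0,0,0,0,0,0.6],[0,0,0,0,0,0,0.3],[0,0,0,0,0,0,0.3],[0,0,20,0,0,0,0.2],[0,0,60,0,0,0,0],[0,0,100,0,0,0,0],[0,0,120,0,0,0,0]]'
```

```text
t: 4.37
eef_pos: [0.5167, -0.0497, 0.0265]
ee_rot: [0.001, 0.707, 0.707, 0.0]
ft_force: [0.9, -0.4, -4.7]
finger_gap: 0.222
finger_force: 60.5
t: 5.03
eef_pos: [0.5176, -0.0498, 0.1505]
ee_rot: [0.003, 0.707, 0.708, 0.001]
ft_force: [-0.1, -0.2, -0.0]
finger_gap: 1.0
finger_force: 0.0
```

```bash
python3 -m creep '[[50,278,20,0,0,-0.733,0],[50,278,20,0,0,-0.733,0],[50,278,20,0,0,-0.733,0],[50,278,20,0,0,-0.733,0],[50,278,20,0,0,-0.733,0],[50,278,20,0,0,-0.733,0],[50,278,20,0,0,-0.733,0],[50,278,20,0,0,-0.733,0],[50,278,20,0,0,-0.733,0],[50,278,20,0,0,-0.733,0]]'
python3 - <<'E'
from h import *
np.save("o3.npy",get_obs(),allow_pickle=True);I=camera("wrist")[...,::-1];cv2.imwrite("pics/w3.png",I)
cv2.imwrite("pics/w3c.png",cv2.resize(I[110:290,200:400],None,fx=3,fy=3,interpolation=cv2.INTER_CUBIC))
cv2.imwrite("pics/top3.png",camera("top")[...,::-1])
E
```

```text
t: 5.87
eef_pos: [0.5661, 0.2291, 0.1658]
ee_rot: [0.0, 0.913, 0.408, -0.0]
ft_force: [-0.1, -1.4, 0.0]
finger_gap: 1.0
finger_force: 0.0
```

View pics/w3c.png

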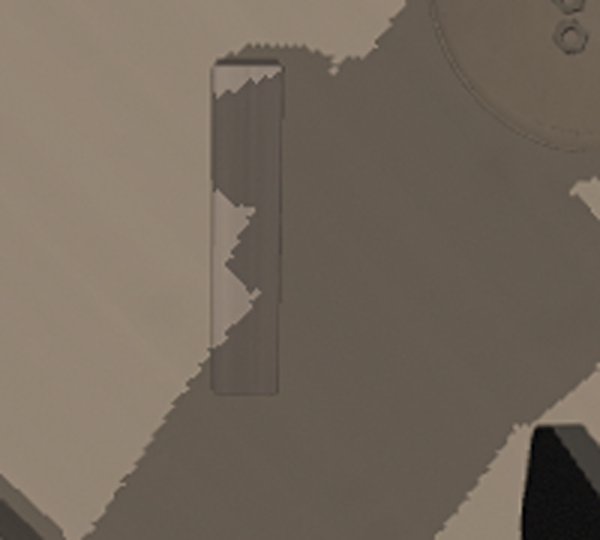

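The bar appears with corners at about (271,132), (294,132), (271,241) and (293,241).

```bash
python3 - <<'E'
from h import *
o=np.load("o3.npy",allow_pickle=True).item()
bar("wrist",[(271,131.7),(294,131.7),(270.7,241.3),(292.7,241.3)],.032,o)
E
```

```text
ctr [0.5682 0.2314] ang 47.77 len 0.099 w 0.0194 0.0202
tool yaw 48.16 [0.5661 0.2291 0.1658]
```

```bash
python3 -m creep '[[2,2.3,-40,0,0,-0.007,0],[2,2.3,-80,0,0,-0.007,0],[2,2.3,-115,0,0,-0.007,0],[2,2.3,-140,0,0,-0.007,0],[2,2.3,-152,0,0,-0.007,0],[2,2.3,-157,0,0,-0.007,0],[2,2.3,-157,0,0,-0.007,0],[2,2.3,-157,0,0,-0.007,0]]' 60
python3 -m creep '[[0,0,0,0,0,0,0.6],[0,0,0,0,0,0,0.85],[0,0,0,0,0,0,1],[0,0,0,0,0,0,1],[0,0,0,0,0,0,1],[0,0,0,0,0,0,1],[0,0,0,0,0,0,1],[0,0,0,0,0,0,1]]' 60
```

```text
t: 6.63
eef_pos: [0.5693, 0.2307, 0.0105]
ee_rot: [0.0, 0.915, 0.404, 0.001]
ft_force: [-1.4, 0.5, 0.6]
finger_gap: 0.995
finger_force: 0.0
t: 7.3
eef_pos: [0.5684, 0.231, 0.0092]
ee_rot: [0.0, 0.915, 0.404, 0.0]
ft_force: [-0.7, 0.4, 5.2]
finger_gap: 0.225
finger_force: 59.9
```

```bash
python3 -m creep '[[0,0,40,0,0,0,1],[0,0,80,0,0,0,1],[-30,-30,95,0,0,0.1,1],[-60,-60,95,0,0,0.2,1],[-90,-90,95,0,0,0.32,1],[-110,-130,95,0,0,0.44,1],[-130,-168,95,0,0,0.56,1],[-130,-206,95,0,0,0.68,1],[-130,-243,95,0,0,0.739,1],[-130,-279,95,0,0,0.739,1]]' 60
python3 -m creep '[[0,0,0,0,0,0,1],[0,0,0,0,0,0,1],[0,0,0,0,0,0,1]]' 60
python3 - <<'E'
from h import *
np.save("o4.npy",get_obs(),allow_pickle=True);cv2.imwrite("pics/w4.png",camera("wrist")[...,::-1])
E
```

```text
t: 8.13
eef_pos: [0.4372, -0.0394, 0.1034]
ee_rot: [-0.001, 0.705, 0.709, -0.0]
ft_force: [1.9, -0.7, -5.2]
finger_gap: 0.216
finger_force: 60.4
t: 8.38
eef_pos: [0.438, -0.0381, 0.1033]
ee_rot: [-0.001, 0.707, 0.707, -0.0]
ft_force: [-0.4, 0.6, -4.2]
finger_gap: 0.219
finger_force: 60.4
```

View pics/w4.png

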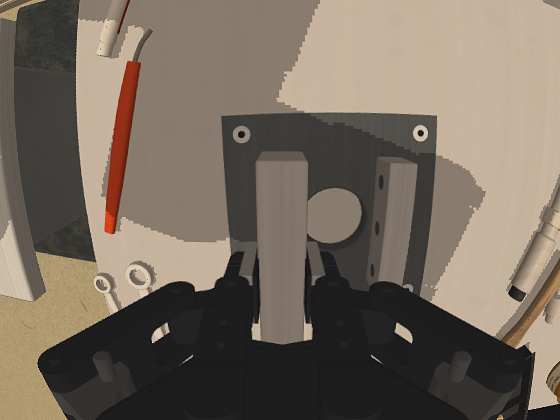

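The view shows bar 1 standing at (398,220) to the right of the hole at (333,216), with the held bar at (282,250). I'll check bar 1's far end and edge numerically.

```bash
python3 - <<'E'
from h import *
o=np.load("o4.npy",allow_pickle=True).item()
for p in [(391,163),(416.5,165),(385,279),(404,282)]:print(at_z("wrist",p,.048,o).round(4))
zt=o["eef_pos"][2]-.0092+.032
print("held far",at_z("wrist",(257,162),zt,o).round(4),at_z("wrist",(306,162),zt,o).round(4))
# hole rim: right side & top
print("hole R z0",at_z("wrist",(362.5,213),0,o).round(4),"top",at_z("wrist",(335,188),.016,o).round(4),"bottom z0",at_z("wrist",(332,243),0,o).round(4))
E
```

```text
[0.5069 0.0008 0.048 ]
[ 0.525 -0.     0.048]
[ 0.5111 -0.0821  0.048 ]
[ 0.5265 -0.0856  0.048 ]
held far [0.4281 0.012  0.1261] [0.4463 0.012  0.1261]
hole R z0 [ 0.5025 -0.0475  0.    ] top [ 0.4762 -0.0232  0.016 ] bottom z0 [ 0.4786 -0.0733  0.    ]
```

```bash
python3 -m creep '[[0,-10,-30,0,0,0,1],[0,-10,-50,0,0,0,1],[0,-10,-65,0,0,0,1],[0,-10,-73,0,0,0,1],[0,-10,-76,0,0,0,1],[0,-10,-78,0,0,0,1],[0,-10,-78.5,0,0,0,1],[0,-10,-78.5,0,0,0,1],[0,-10,-78.5,0,0,0,1]]'
python3 -m creep '[[0,0,0,0,0,0,0.85],[0,0,0,0,0,0,0.7],[0,0,0,0,0,0,0.5],[0,0,0,0,0,0,0.5],[0,0,20,0,0,0,0.5],[0,0,50,0,0,0,0.4],[0,0,90,0,0,0,0],[0,0,120,0,0,0,0],[0,0,120,0,0,0,0]]'
```

```text
t: 9.18
eef_pos: [0.4389, -0.0484, 0.0259]
ee_rot: [0.001, 0.707, 0.707, 0.0]
ft_force: [-0.1, 0.3, -4.0]
finger_gap: 0.22
finger_force: 60.3
t: 9.93
eef_pos: [0.441, -0.0492, 0.1509]
ee_rot: [0.005, 0.707, 0.707, 0.002]
ft_force: [0.3, -1.5, 0.0]
finger_gap: 0.986
finger_force: 0.0
```

```bash
python3 -m creep '[[-9,416,10,0,0,0,0],[-9,416,10,0,0,0,0],[-9,416,10,0,0,0,0],[-9,416,10,0,0,0,0],[-9,416,10,0,0,0,0],[-9,416,10,0,0,0,0],[-9,416,10,0,0,0,0],[-9,416,10,0,0,0,0],[-9,416,10,0,0,0,0],[-9,416,10,0,0,0,0]]'
python3 -m creep '[[0,0,0,0,0,0,0],[0,0,0,0,0,0,0],[0,0,0,0,0,0,0]]'
python3 - <<'E'
from h import *
np.save("o5.npy",get_obs(),allow_pickle=True);A=camera("wrist")[...,::-1];cv2.imwrite("pics/w5.png",A)
B=camera("top")[...,::-1];C=camera("scene")[...,::-1];cv2.imwrite("pics/top5.png",B);cv2.imwrite("pics/scene5.png",C)
z=lambda I,u,v,w,h:cv2.resize(I[v-h:v+h,u-w:u+w],(400,300),interpolation=cv2.INTER_CUBIC)
cv2.imwrite("pics/m5.png",np.vstack([np.hstack([z(A,280,190,100,75),z(B,306,218,40,30)]),np.hstack([z(C,300,200,60,45),z(B,390,172,40,30)])]))
E
```

```text
t: 10.77
eef_pos: [0.4288, 0.3699, 0.1553]
ee_rot: [0.0, 0.707, 0.707, 0.0]
ft_force: [1.2, -0.4, 0.5]
finger_gap: 0.995
finger_force: 0.0
t: 11.02
eef_pos: [0.4293, 0.3672, 0.1549]
ee_rot: [0.0, 0.707, 0.707, -0.0]
ft_force: [-0.1, 0.2, 0.3]
finger_gap: 1.004
finger_force: 0.0
```

View pics/m5.png

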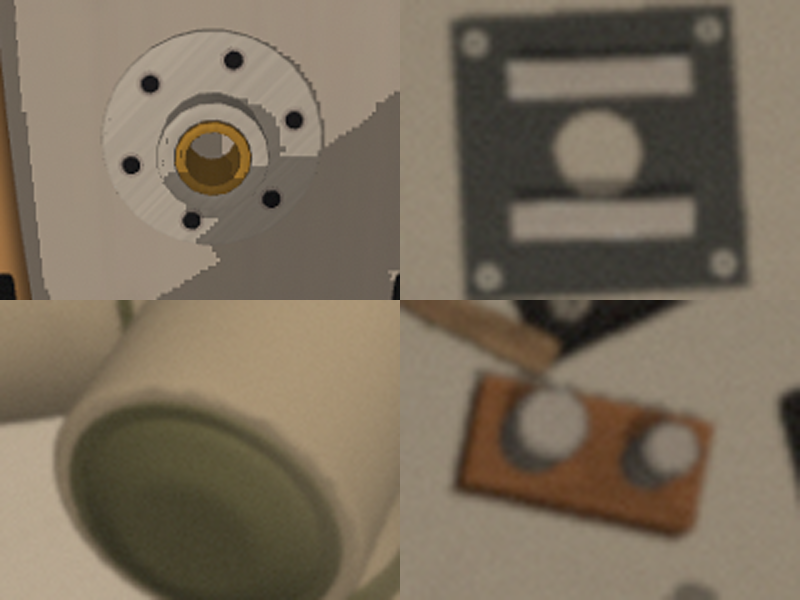

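The two bars sit cleanly on either side of the hole and are almost parallel. The hub's bush is at (286.5,194) in the wrist view, with the flange centre at (286,183).

```bash
python3 - <<'E'
from h import *
f=lambda p:(266+(p[0]-400)/5,188+p[1]/5)
for n,c in (("far",[(507,63),(692,56),(509,99),(693,95)]),("near",[(510,203),(693,199),(512,240),(694,236)])):
    P=np.array([at_z("top",f(p),.048)[:2] for p in c]);d=P[1]+P[3]-P[0]-P[2];print(n,P.mean(0).round(4),np.degrees(np.arctan2(d[1],d[0])).round(2),np.linalg.norm(d/2).round(4),np.linalg.norm(P[0]-P[2]).round(4))
h=np.array([at_z("top",f(p),.016)[:2] for p in [(552,150),(643,150)]]);print("hole",h.mean(0), at_z("top",f((597,108)),.016),at_z("top",f((597,194)),0))
o=np.load("o5.npy",allow_pickle=True).item();I=cv2.imread("pics/w5.png");H=cv2.cvtColor(I,cv2.COLOR_BGR2HSV)
m=cv2.inRange(H,(10,140,40),(30,255,255));m[:,:180]=0;m[:,380:]=0;m[:115]=0;m[265:]=0
c=max(cv2.findContours(m,0,1)[0],key=cv2.contourArea);e=cv2.fitEllipse(cv2.convexHull(c));print(e,"bush",at_z("wrist",e[0],.046,o).round(4))
P=np.array([at_z("wrist",(180+x/2,115+y/2),.014,o)[:2] for x,y in [(102,138),(323,137),(212,29),(130,62),(295,62)]])
A=np.c_[2*P,np.ones(len(P))];s=np.linalg.lstsq(A,(P**2).sum(1),rcond=None)[0];print("flange",s[:2].round(4),np.sqrt(s[2]+s[:2]@s[:2]).round(4))
E
```

```text
far [ 0.5143 -0.0494] -89.94 0.1012 0.0199
near [ 0.4369 -0.048 ] -90.35 0.0995 0.0202
hole [ 0.476854   -0.04795886] [ 0.50055931 -0.04844602  0.016     ] [ 0.45276176 -0.04752497  0.        ]
((286.0401916503906, 193.69125366210938), (36.57536697387695, 37.539737701416016), 89.87982177734375) bush [0.4321 0.3722 0.046 ]
flange [0.4328 0.3724] 0.0499
```

```bash
python3 -m creep '[[3,5,-40,0,0,0,0],[3,5,-80,0,0,0,0],[3,5,-110,0,0,0,0],[3,5,-127,0,0,0,0],[3,5,-134,0,0,0,0],[3,5,-137,0,0,0,0],[3,5,-137,0,0,0,0],[3,5,-137,0,0,0,0]]' 60
python3 -m creep '[[0,0,0,0,0,0,0.4],[0,0,0,0,0,0,0.6],[0,0,0,0,0,0,0.8],[0,0,0,0,0,0,0.8],[0,0,0,0,0,0,0.8],[0,0,0,0,0,0,0.8],[0,0,0,0,0,0,0.8]]' 60
```

```text
t: 11.83
eef_pos: [0.4333, 0.3728, 0.0197]
ee_rot: [0.0, 0.707, 0.707, 0.001]
ft_force: [-0.1, -0.6, 0.8]
finger_gap: 0.999
finger_force: 0.0
t: 12.42
eef_pos: [0.4329, 0.3729, 0.0193]
ee_rot: [0.0, 0.707, 0.707, 0.001]
ft_force: [-1.7, -1.0, 6.3]
finger_gap: 0.516
finger_force: 61.3
```

```bash
python3 -m creep '[[0,0,40,0,0,0,0.8],[0,0,80,0,0,0,0.8],[4,-30,90,0,0,0,0.8],[8,-65,90,0,0,0,0.8],[12,-100,90,0,0,0,0.8],[16,-140,90,0,0,0,0.8],[20,-180,90,0,0,0,0.8],[24,-220,90,0,0,0,0.8],[28,-258,90,0,0,0,0.8],[32,-296,90,0,0,0,0.8]]' 60
python3 -m creep '[[4,-40,0,0,0,0,0.8],[8,-80,0,0,0,0,0.8],[11,-112,0,0,0,0,0.8],[12,-122,0,0,0,0,0.8],[12,-124.5,0,0,0,0,0.8],[12,-124.5,0,0,0,0,0.8],[12,-124.5,0,0,0,0,0.8]]' 60
python3 - <<'E'
from h import *
np.save("o6.npy",get_obs(),allow_pickle=True);cv2.imwrite("pics/w6.png",camera("wrist")[...,::-1])
E
```

```text
t: 13.25
eef_pos: [0.4636, 0.0749, 0.1079]
ee_rot: [-0.001, 0.707, 0.707, -0.0]
ft_force: [0.7, 0.7, -6.3]
finger_gap: 0.511
finger_force: 65.4
t: 13.83
eef_pos: [0.476, -0.0468, 0.108]
ee_rot: [-0.001, 0.707, 0.707, -0.0]
ft_force: [-0.0, -0.2, -6.3]
finger_gap: 0.517
finger_force: 65.4
```

View pics/w6.png

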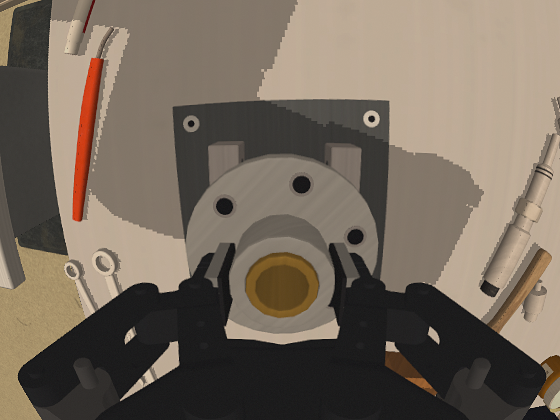

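The hub is held level over both bars, with the bush at (282,285) and the bars visible at both sides. I'll lower it and release gently.

```bash
python3 -m creep '[[0.7,-0.6,-15,0,0,0,0.8],[0.7,-0.6,-26,0,0,0,0.8],[0.7,-0.6,-34,0,0,0,0.8],[0.7,-0.6,-38,0,0,0,0.8],[0.7,-0.6,-40,0,0,0,0.8],[0.7,-0.6,-40.7,0,0,0,0.8],[0.7,-0.6,-40.7,0,0,0,0.8],[0.7,-0.6,-40.7,0,0,0,0.8],[0.7,-0.6,-40.7,0,0,0,0.8]]'
```

```text
t: 14.63
eef_pos: [0.4774, -0.0485, 0.068]
ee_rot: [0.0, 0.707, 0.707, 0.0]
ft_force: [-0.5, 0.4, -5.2]
finger_gap: 0.516
finger_force: 65.4
```

```bash
python3 -m creep '[[0,0,-0.7,0,0,0,0.8],[0,0,-0.7,0,0,0,0.8],[0,0,-0.7,0,0,0,0.4],[0,0,-0.7,0,0,0,0.3],[0,0,-0.7,0,0,0,0.1],[0,0,-0.7,0,0,0,0],[0,0,20,0,0,0,0],[0,0,55,0,0,0,0],[0,0,95,0,0,0,0],[0,0,120,0,0,0,0]]'
python3 - <<'E'
from h import *
np.save("o7.npy",get_obs(),allow_pickle=True);cv2.imwrite("pics/w7.png",camera("wrist")[...,::-1])
o=get_obs();I=cv2.imread("pics/w7.png");H=cv2.cvtColor(I,cv2.COLOR_BGR2HSV)
m=cv2.inRange(H,(10,140,40),(30,255,255));m[:,:200]=0;m[:,380:]=0;m[:115]=0;m[300:]=0
c=max(cv2.findContours(m,0,1)[0],key=cv2.contourArea);e=cv2.fitEllipse(cv2.convexHull(c));print(e,"bush",at_z("wrist",e[0],.094,o).round(4))
for p in [(380,167),(403,172)]:print(at_z("top",p,.095).round(4))
E
```

```text
t: 15.47
eef_pos: [0.4778, -0.0487, 0.1912]
ee_rot: [0.002, 0.707, 0.707, 0.001]
ft_force: [0.2, -0.9, 1.0]
finger_gap: 1.0
finger_force: 0.0
((280.4393615722656, 204.05703735351562), (37.931495666503906, 39.008689880371094), 76.77919006347656) bush [ 0.4789 -0.0506  0.094 ]
[ 0.6013 -0.2456  0.095 ]
[ 0.5861 -0.3054  0.095 ]
```

The hub rests at about (0.478, -0.049), and I'll recheck it later. Next is the slim drift. The closing axis goes perpendicular to the stand's line so the fingers clear the stout one.

```bash
python3 -m creep '[[108,-256,0,0,0,-0.25,0],[108,-256,0,0,0,-0.25,0],[108,-256,0,0,0,-0.25,0],[108,-256,0,0,0,-0.25,0],[108,-256,0,0,0,-0.25,0],[108,-256,0,0,0,-0.25,0],[108,-256,0,0,0,-0.25,0],[108,-256,0,0,0,-0.25,0],[108,-256,0,0,0,-0.25,0],[108,-256,0,0,0,-0.25,0]]'
python3 - <<'E'
from h import *
np.save("o8.npy",get_obs(),allow_pickle=True);A=camera("wrist")[...,::-1];cv2.imwrite("pics/w8.png",A)
cv2.imwrite("pics/top8.png",camera("top")[...,::-1]);cv2.imwrite("pics/scene8.png",camera("scene")[...,::-1])
cv2.imwrite("pics/w8c.png",cv2.resize(A[80:280,160:400],None,fx=3,fy=3,interpolation=cv2.INTER_CUBIC))
E
```

```text
t: 16.35
eef_pos: [0.585, -0.3038, 0.1872]
ee_rot: [-0.0, 0.79, 0.614, -0.0]
ft_force: [0.4, 0.4, -0.1]
finger_gap: 1.002
finger_force: 0.0
```

View pics/w8c.png

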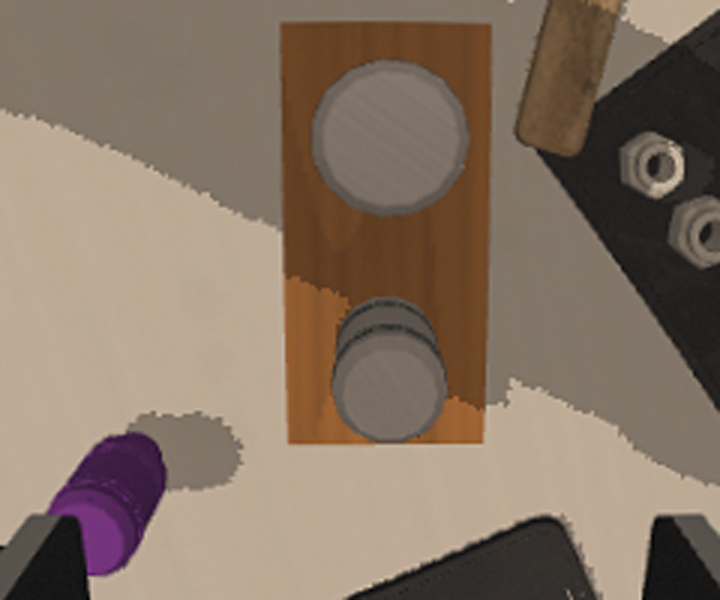

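The slim drift's top is at crop (390,386), wrist pixel (289.8,208.7), and it is clearly smaller than the stout one at (390,137). The purple decoy at (110,500) is near the left finger, so I'll compute the clearance.

```bash
python3 - <<'E'
from h import *
o=np.load("o8.npy",allow_pickle=True).item();f=lambda x,y:(160+x/3,80+y/3)
d=at_z("wrist",f(389.5,386),.095,o);print("slim",d.round(4),"dia",np.linalg.norm(at_z("wrist",f(333,386),.095,o)-at_z("wrist",f(446,386),.095,o)).round(4))
print("stout",at_z("wrist",f(390.5,137),.095,o).round(4))
M=R.from_quat(np.roll(o["ee_rot"],-1)).as_matrix()
for z,p in((.075,(95,535)),(.0,(150,455))):
    q=at_z("wrist",f(*p),z,o);print("purple",q.round(3),"tool",(M.T@(q-d)).round(3))
C=[at_z("wrist",f(*p),.04,o)[:2] for p in((281,22),(491,24),(289,443),(484,443))];s=(C[0]+C[1]-C[2]-C[3])/2
print("stand ang",np.degrees(np.arctan2(s[1],s[0])),np.linalg.norm(s),"ctr",np.mean(C,0).round(4))
E
tail -1 h.py >/dev/null
```

```text
slim [ 0.5897 -0.3075  0.095 ] dia 0.0284
stout [ 0.6049 -0.2475  0.095 ]
purple [ 0.494 -0.337  0.075] tool [-0.052 -0.086  0.02 ]
purple [ 0.494 -0.34   0.   ] tool [-0.055 -0.085  0.095]
stand ang 75.981964855986 0.12953879218468964 ctr [ 0.5974 -0.279 ]
```

Clearances are fine, and the slim drift's position fits the stand geometry. I'll descend and grip.

```bash
python3 -m creep '[[4.7,-4,-40,0,0,0,0.2],[4.7,-4,-75,0,0,0,0.2],[4.7,-4,-105,0,0,0,0.2],[4.7,-4,-122,0,0,0,0.2],[4.7,-4,-129,0,0,0,0.2],[4.7,-4,-131,0,0,0,0.2],[4.7,-4,-131,0,0,0,0.2],[4.7,-4,-131,0,0,0,0.2]]' 40
python3 -m creep '[[0,0,0,0,0,0,0.5],[0,0,0,0,0,0,0.7],[0,0,0,0,0,0,0.9],[0,0,0,0,0,0,0.9],[0,0,0,0,0,0,0.9],[0,0,0,0,0,0,0.9],[0,0,0,0,0,0,0.9]]' 50
```

```text
t: 17.17
eef_pos: [0.5906, -0.3087, 0.0585]
ee_rot: [0.001, 0.79, 0.614, 0.0]
ft_force: [0.1, -0.4, 0.5]
finger_gap: 0.799
finger_force: 0.0
t: 17.75
eef_pos: [0.59, -0.3086, 0.0575]
ee_rot: [0.0, 0.79, 0.613, 0.0]
ft_force: [-1.8, 1.1, 4.9]
finger_gap: 0.329
finger_force: 49.3
```

```bash
python3 -m creep '[[0,0,30,0,0,0,0.9],[0,0,70,0,0,0,0.9],[0,0,102,0,0,0,0.9],[-20,45,102,0,0,0,0.9],[-40,85,102,0,0,0,0.9],[-60,125,102,0,0,0,0.9],[-75,160,102,0,0,0,0.9],[-90,195,102,0,0,0,0.9],[-90,195,102,0,0,0,0.9],[-90,195,102,0,0,0,0.9]]' 50
python3 - <<'E'
from h import *
def bush(img,name,z,o=None,box=None):
    H=cv2.cvtColor(img,cv2.COLOR_BGR2HSV);m=cv2.inRange(H,(10,110,40),(30,255,255));k=np.zeros_like(m);u0,u1,v0,v1=box;k[v0:v1,u0:u1]=m[v0:v1,u0:u1]
    c=max(cv2.findContours(k,0,1)[0],key=cv2.contourArea);e=cv2.fitEllipse(cv2.convexHull(c));print(name,np.round(e[0],1),np.round(e[1],1),at_z(name,e[0],z,o).round(4))
I=cv2.imread("pics/top8.png");bush(I,"top",.094,None,(285,325,190,235))
J=cv2.imread("pics/top0.png");bush(J,"top",.046,None,(140,175,220,255))
# flange outline: bright pixels over dark plate
s=cv2.resize(I[188:248,266:346],(640,480),interpolation=cv2.INTER_CUBIC);cv2.imwrite("pics/t8c.png",s)
np.save("o9.npy",get_obs(),allow_pickle=True);cv2.imwrite("pics/w9.png",camera("wrist")[...,::-1])
E
```

```text
t: 18.58
eef_pos: [0.4989, -0.1112, 0.1586]
ee_rot: [-0.0, 0.789, 0.614, -0.0]
ft_force: [0.0, -0.4, -3.4]
finger_gap: 0.339
finger_force: 50.9
top [307.1 216.1] [ 9.9 10.4] [ 0.4768 -0.0491  0.094 ]
top [153.5 237.9] [9.6 9.8] [0.4322 0.3713 0.046 ]
```

View pics/w9.png

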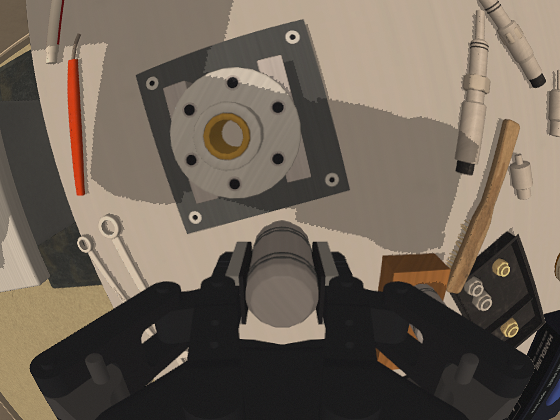

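The view shows the hub standing well over the hole with the bush at (228,136). The drift is held upright, its top disc centred near (283,293).

```bash
python3 - <<'E'
from h import *
o=np.load("o9.npy",allow_pickle=True).item();I=cv2.imread("pics/w9.png")
H=cv2.cvtColor(I,cv2.COLOR_BGR2HSV);m=cv2.inRange(H,(10,110,40),(30,255,255));k=np.zeros_like(m);k[100:170,190:265]=m[100:170,190:265]
c=max(cv2.findContours(k,0,1)[0],key=cv2.contourArea);e=cv2.fitEllipse(cv2.convexHull(c));b=at_z("wrist",e[0],.094,o);print(e,"bush",b.round(4))
t=o["eef_pos"];print("drift top",at_z("wrist",(283,293),t[2]+.0375,o).round(4),"tcp",t.round(4))
cv2.imwrite("pics/w9c.png",cv2.resize(I[210:340,220:345],None,fx=4,fy=4,interpolation=cv2.INTER_CUBIC))
E
```

```text
((226.29696655273438, 135.80770874023438), (46.15218734741211, 46.54487991333008), 17.180618286132812) bush [ 0.4772 -0.0497  0.094 ]
drift top [ 0.4996 -0.1079  0.1961] tcp [ 0.4989 -0.1112  0.1586]
```

View pics/w9c.png

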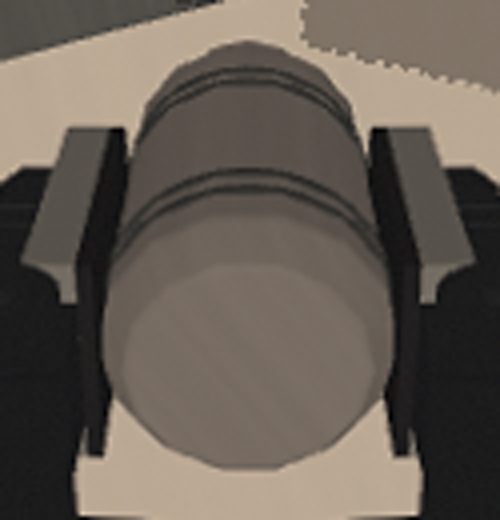

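```bash
python3 - <<'E'
from h import *
o=np.load("o9.npy",allow_pickle=True).item();z=o["eef_pos"][2]+.0375
for p in((282.5,301.2),(282.5,275.5),(282.5,327),(250.5,301),(314.5,301)):print(at_z("wrist",p,z,o).round(4))
print(o["eef_pos"])
E
```

```text
[ 0.4985 -0.1114  0.1961]
[ 0.5012 -0.1006  0.1961]
[ 0.4955 -0.1235  0.1961]
[ 0.4867 -0.1085  0.1961]
[ 0.5103 -0.1145  0.1961]
[ 0.49892203 -0.11121358  0.15862714]
```

```bash
python3 -m creep '[[-10,30,0,0,0,0,0.9],[-18,52,0,0,0,0,0.9],[-21.5,62,0,0,0,0,0.9],[-21.5,62.2,-8,0,0,0,0.9],[-21.5,62.2,-16,0,0,0,0.9],[-21.5,62.2,-20,0,0,0,0.9],[-21.5,62.2,-23,0,0,0,0.9],[-21.5,62.2,-23,0,0,0,0.9],[-21.5,62.2,-23,0,0,0,0.9],[-21.5,62.2,-23,0,0,0,0.9]]' 50
python3 - <<'E'
from h import *
np.save("o10.npy",get_obs(),allow_pickle=True);A=camera("wrist")[...,::-1];B=camera("scene")[...,::-1]
cv2.imwrite("pics/w10.png",A);cv2.imwrite("pics/s10.png",B)
z=lambda I,u,v,w,h:cv2.resize(I[v-h:v+h,u-w:u+w],(400,300*h*4//(w*3)//1 if 0 else 400),interpolation=cv2.INTER_CUBIC)
cv2.imwrite("pics/m10.png",np.hstack([z(A,282,250,80,80),z(B,300,190,50,50)]))
E
```

```text
t: 19.47
eef_pos: [0.4786, -0.0516, 0.1357]
ee_rot: [0.0, 0.79, 0.613, 0.0]
ft_force: [-0.4, 0.6, -2.5]
finger_gap: 0.34
finger_force: 51.0
```

View pics/m10.png

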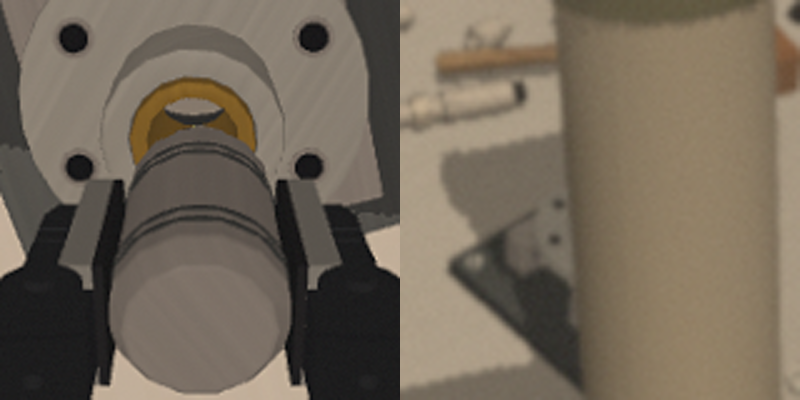

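The bush is centred at crop x≈194 and the drift at x≈200. The measured TCP also lags the goal by (1.2, -2.5) mm, so I'll correct that and check it settles.

```bash
python3 -m creep '[[-1.2,2.5,0,0,0,0,0.9],[-1.2,2.5,0,0,0,0,0.9],[-1.2,2.5,0,0,0,0,0.9],[-1.2,2.5,0,0,0,0,0.9]]' 50
python3 - <<'E'
from h import *
o=get_obs();A=camera("wrist")[...,::-1];cv2.imwrite("pics/w11.png",A)
H=cv2.cvtColor(A.copy(),cv2.COLOR_BGR2HSV);m=cv2.inRange(H,(10,110,40),(30,255,255));k=np.zeros_like(m);k[170:250,230:340]=m[170:250,230:340]
c=max(cv2.findContours(k,0,1)[0],key=cv2.contourArea);x,y,w,h=cv2.boundingRect(c);print("box",x,y,w,h)
# bush outer: far rim and width row
far=at_z("wrist",(x+w/2,y),.094,o);l=at_z("wrist",(x,y+h*.5),.094,o);print("far rim",far.round(4))
M=R.from_quat(np.roll(o["ee_rot"],-1)).as_matrix();cb=far-M[:,0]*.0155;print("bush ctr est",cb.round(4),"tcp",o["eef_pos"].round(4),"tool-frame bush-tcp",(M.T@(cb-o["eef_pos"])).round(4))
cv2.imwrite("pics/w11c.png",cv2.resize(A[160:330,200:365],None,fx=3.4,fy=3.4,interpolation=cv2.INTER_CUBIC))
E
```

```text
t: 19.9
eef_pos: [0.4772, -0.0487, 0.1357]
ee_rot: [0.0, 0.79, 0.614, 0.0]
ft_force: [0.3, 0.7, -3.7]
finger_gap: 0.34
finger_force: 51.0
box 257 205 51 30
far rim [ 0.4807 -0.0342  0.094 ]
bush ctr est [ 0.4769 -0.0492  0.094 ] tcp [ 0.4772 -0.0487  0.1357] tool-frame bush-tcp [-0.0006 -0.0002  0.0417]
```

All estimates agree on the bush at (0.4769, -0.0492), with the drift above it. I'm inserting in small steps.

```bash
python3 -m creep '[[0,0,-2,0,0,0,0.9],[0,0,-4,0,0,0,0.9],[0,0,-5.5,0,0,0,0.9],[0,0,-7,0,0,0,0.9],[0,0,-8,0,0,0,0.9],[0,0,-8,0,0,0,0.9],[0,0,-8,0,0,0,0.9]]' 50
```

```text
t: 20.53
eef_pos: [0.4771, -0.0488, 0.1276]
ee_rot: [-0.0, 0.79, 0.613, -0.0]
ft_force: [-0.7, 0.0, -2.4]
finger_gap: 0.337
finger_force: 51.0
```

```bash
python3 -m creep '[[0,0,-3,0,0,0,0.9],[0,0,-6,0,0,0,0.9],[0,0,-9,0,0,0,0.9],[0,0,-12,0,0,0,0.9],[0,0,-14,0,0,0,0.9],[0,0,-15,0,0,0,0.9],[0,0,-15,0,0,0,0.9],[0,0,-15,0,0,0,0.9]]' 50
```

```text
t: 21.2
eef_pos: [0.4772, -0.0488, 0.1126]
ee_rot: [-0.0, 0.79, 0.613, 0.0]
ft_force: [-0.4, 0.6, -2.7]
finger_gap: 0.338
finger_force: 51.0
```

```bash
python3 -m creep '[[0,0,-0.6,0,0,0,0.9],[0,0,-0.8,0,0,0,0.9],[0,0,-0.8,0,0,0,0.9],[0,0,-0.8,0,0,0,0.6],[0,0,-0.8,0,0,0,0.45],[0,0,-0.8,0,0,0,0.3],[0,0,-0.8,0,0,0,0.1],[0,0,-0.8,0,0,0,0],[0,0,-0.8,0,0,0,0],[0,0,-0.8,0,0,0,0]]' 50
python3 -m creep '[[0,0,10,0,0,0,0],[0,0,30,0,0,0,0],[0,0,60,0,0,0,0],[0,0,95,0,0,0,0],[0,0,125,0,0,0,0],[-30,-60,150,0,0,0,0],[-30,-100,150,0,0,0,0],[-30,-140,150,0,0,0,0],[-30,-140,150,0,0,0,0],[-30,-140,150,0,0,0,0]]'
python3 - <<'E'
from h import *
A=camera("wrist")[...,::-1];B=camera("top")[...,::-1]
z=lambda I,u0,u1,v0,v1:cv2.resize(I[v0:v1,u0:u1],(400,400),interpolation=cv2.INTER_CUBIC)
cv2.imwrite("pics/w12.png",A);cv2.imwrite("pics/m12.png",np.hstack([z(A,180,400,0,220),z(B,266,346,178,258)]))
E
```

```text
t: 22.03
eef_pos: [0.4772, -0.0488, 0.1119]
ee_rot: [0.0, 0.79, 0.613, 0.0]
ft_force: [-0.2, -0.0, -0.1]
finger_gap: 1.0
finger_force: 0.0
t: 22.87
eef_pos: [0.4466, -0.1926, 0.2627]
ee_rot: [0.001, 0.791, 0.612, -0.0]
ft_force: [0.6, 0.8, 0.0]
finger_gap: 0.998
finger_force: 0.0
```

View pics/m12.png

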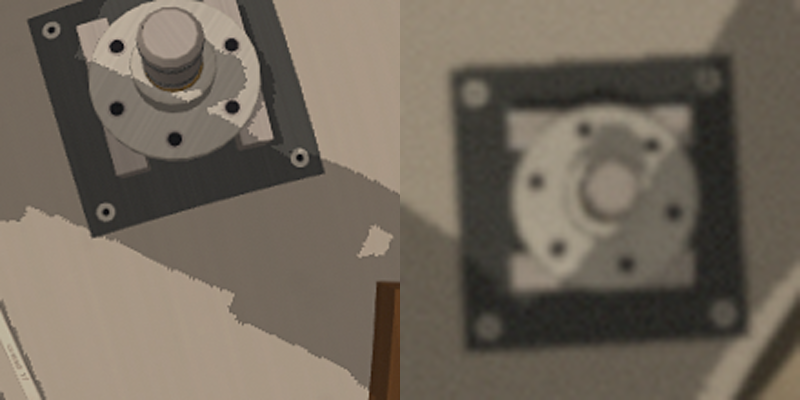

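The hub rests level across both bars over the hole. The drift stands upright with its shoulder on the bush (crop (172,50) in the wrist view, (610,190) in the top view), and the arm is clear. I'm handing the job in.

```bash
python3 -c "
from plant import *
print(job_done())"
```

```text
the job is handed in; nothing more can be done
None
```

The job is handed in at about 23 s of the 102 s limit: both matched parallels stand beside the hole, the hub rests level across them over it, and the slim drift is seated in the bush. The last images and release readings bear this out, but the hand-in gave no verdict.

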